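Check and file the next coin tube

TASK

Turn the scale's selector to the green dot and let go of it. Then take the front coin tube from the foot of the sloped track so that the next one rolls down to the stop, lay it in the scale's cradle and let go for a second to be weighed, and finally lay it gently in the empty seat of the storage tray. Leave the other tubes in the track and tray, and leave the bottle, dumbbell, coin stack and calculator where they are.

Things in the scene. Friction and masses are not known exactly. Their poses are not given: they have to be found in the camera images.
- tube_front_center (a point): Centre of the front (lowest) tube, the one to take; y runs along it. Clear coin tube full of brass coins, green flanged cap on each end, 62 mm long over the caps; body 27 mm diameter, 53 mm long between the caps; caps 36 mm diameter, 4.5 mm thick; 110 to 210 g. On the track the next tube leans on it: grip it there end to end over the caps, which overhang the rails.
- tube_second_center (a point): the second tube on the track, same kind; its centre, y along the tube. It rolls down by itself when the front one is taken.
- tube_third_center (a point): the third tube on the track, same kind; its centre, y along the tube.
- tube_fourth_center (a point): the fourth (last) tube on the track, same kind; its centre, y along the tube.
- tube_filed_center (a point): a tube of the same kind already lying in the tray's other seat; its centre, y along the tube. Not to be disturbed.
- track_stop (a point): where the centre of the tube against the stop at the track's low end lies, 77 mm above the table. The track climbs along this point's +x at 16 degrees; tubes lie across it along y, 36 mm apart.
- track: the fixed sloped track; origin under it on the table, axes as track_stop. Two aluminium rails, 48 mm wide over all, 210 mm long, on narrow legs; the tubes roll on their bodies, caps outside the rails. The orange stop, 32 mm wide, reaches about as high as the tube's axis, on its -x side. Base plate 240 by 75 mm, 8 mm high.
- scale_cradle (a point): where the tube's centre lies when it rests in the scale's cradle, 81 mm above the table; the tube lies along y. Two pairs of dark steel V arms hold its body, 16 to 20.5 mm either side of the centre along y, caps outside them (6 mm play along y). Arms reach 22 mm either side in x, up almost to the axis. The 32 mm gap between the pairs lets fingers grip across the body too.
- scale: the fixed white scale, 235 (x) by 150 (y) by 45 mm high; origin under its centre on the table, x and y as scale_cradle. The cradle's centre is 55 mm along +x, the selector's axis 65 mm along -x.
- selector (a joint): the scale's selector knob, rad, clockwise from above is positive, range 0 to 2.0. Five spring detents: 0 white dot, 0.5 blue, 1.0 red, 1.5 green, 2.0 yellow; it snaps to the nearest when let go. Turning takes about 0.05 N m.
- selector_grip (a point): on the selector's axis, 75 mm above the table, 10 mm below the top of its upright bar (44 mm long, 14 mm thick, 32 mm tall, on a 48 mm disc). It turns with the knob, x along the bar, white pointer line at the -x end. The bar's angle anticlockwise from the scale's x axis is 1.0 rad minus the joint value.
- tray_seat (a point): where the tube's centre lies in the tray's empty seat, 31 mm above the table, 27 mm above the tray's floor. The tube lies along y, its caps on small blue blocks 12 mm high (20 to 35 mm from the centre along y, 10 to 16 mm along x). Free room along x: 78 mm to the wall on the -x side, 76 mm to the filed tube's caps on the +x side.
- tray: the fixed translucent storage tray, an open trough; origin under its centre on the table, axes as tray_seat. Inside 200 mm along x and 70 mm along y; walls 4 mm thick, 55 mm high (24 mm above the tube's axis). Only 4 mm remain between each cap and the wall, so fingers must hold the tube across its body.
- bottle: green sports bottle with a black lid, 66 mm diameter, 240 mm high, loose; origin at the centre of its foot. A bystander.
- dumbbell: small red dumbbell, 160 mm long along its y axis, 60 mm high; origin at the middle of its underside. A bystander.
- coin_stack: stack of brass coins (one piece), 25 mm diameter, 36 mm high; origin at the centre of its foot. A bystander.
- calculator: black pocket calculator, 90 by 62 by 16 mm; origin at the centre of its underside. A bystander.
- tube_front: the front tube itself; origin and axes as its centre point
- tube_second: the second tube itself; origin and axes as its centre point

How it is judged:
By the outcome, as a careful person would: the job done as asked, in the order asked, and still so for the second after the job is handed in, with the robot touching nothing.
It also fails if it takes over 72 s, if anything falls off the work surface, if the arm or the gripper's body presses on something with over 40 N, if the wrist force passes 120 N, or if a joint passes its speed limit or range.

ROBOT

A 6-joint arm with a two-finger parallel gripper is mounted at the origin on the work surface. World frame = base frame: x ahead of the robot, y to its left, z up, the work surface at z = 0. Lengths are in m, angles in rad, forces in N, time in s.
With the tool pointing down it reaches from about 0.3 to 0.775 m from the base axis. Payload 14.6 kg.
Tool frame: the origin (TCP) lies on the mounting face of the last link; the fingertips stand 173 mm ahead of it and the grasp point (between the pads) lies 155 mm ahead of it; x points along the fingers, y is the direction in which the jaws open and shut, and the axes are right-handed (so a half turn about x gives the same grasp; the last joint's range is limited). The gripper opens to 85 mm and grips with 20 to 120 N. Pads are 22 mm wide; open, the fingers measure 114 mm over their backs; the gripper's body (76 mm by 85 mm) begins 54 mm behind the grasp point. The pads swing forward as they close: fully open they stand 13 mm farther back than shut.
Start: joints at [1.107, 0.3, 1.521, -0, 1.321, -0.067], TCP at [0.213, 0.507, 0.405] pointing down, gripper open.
Joint ranges: [-3.03, 3.03], [-0.79, 2.21], [0.23, 2.52], [-1.04, 4.18], [0, 3.07], [-2.55, 2.55]. Speed limits (rad/s): [2.22, 2.22, 2.57, 3.14, 3.14, 3.14].

INTERFACE

Orientations are given as a rotation vector (axis times angle).
In Python, from station import r gives the robot as it stands. Calls block until the motion is done:
- r.move_pose(position, orientation): joint-space move of the TCP to a pose.
- r.move_linear(position, attitude=None, vel=0.15, contact_N=None): straight line of the TCP; attitude=None keeps the orientation; vel is the mean speed in m/s. With contact_N (N) it stops when the force on the tool has changed by that much, and returns True; else False.
- r.move_joints(angles): joint-space move.
- r.gripper_to(opening, effort=None): finger opening in m; effort is the grip in N (None keeps the last); returns when the fingers have stopped.
- r.pause(seconds).
- r.inverse_kinematics(position, orientation): joint angles nearest the present ones, or None.
- r.camera(name): name is "scene" or "top"; returns the picture (400x640x3 uint8, red, green, blue); there is no depth.
- r.camera_info(name): a dict with "vfov" (degrees; the focal length in pixels is half the picture's height over the tangent of half this angle, whatever the lens; pixels are square), "cx", "cy" (the principal point, pixels), "xyz" and "orientation" of the camera in the world. Camera axes: x right, y up, looking along -z (the intrinsics and any distortion apply to the point x, -y, -z); pixel columns grow to the right and rows downward; lengths in m; the calibration is good to about 2 mm. A picture is of the moment at which its call begins. camera_info takes no time and is no camera call.
A pose or a line that the arm cannot do raises r.Unreachable and nothing moves.
- r.sign_off(): hands the job in, once; it reports no verdict.
Readings, each from a call of its own:
- r.get_t(): time.
- r.get_joint_pos(): joint angles.
- r.get_qvel(): joint speeds.
- r.get_tau(): joint torques, N m.
- r.get_ee_pos(): TCP position.
- r.get_ee_rot(): TCP orientation.
- r.get_force(): force on the tool from outside, world axes, zero at the start.
- r.get_torque(): the same for the moment, N m.
- r.get_width(): finger opening in m.
Only numpy, scipy, OpenCV 4.12 (cv2) and the standard library are available. Lean on these libraries where they do the work, as an engineer would, in place of code of your own. Each camera call takes 0.05 s, during which the arm holds its last target.

## Working session

There is one attempt and no reset: what is moved stays moved. The work goes in short steps, each a Python script; the robot and the scene stay as the last script left them, time stands still between calls to the robot, and variables do not carry over. Pictures are saved under pics/ and viewed, and the job is handed in when it is done.

```bash
ls; mkdir -p pics
python3 - <<'E'
from station import r
import cv2
for n in("scene","top"):
    print(n,r.camera_info(n)); cv2.imwrite(f"pics/{n}0.png",cv2.cvtColor(r.camera(n),cv2.COLOR_RGB2BGR))
print(r.get_ee_rot(),r.get_t(),r.get_ee_pos())
E
```

```text
pics
scene {'vfov': 50.03539321640946, 'cx': 315.73166922975156, 'cy': 198.08290841851627, 'xyz': array([0.91403421, 0.36007846, 0.87132302]), 'orientation': array([0.24797851, 0.63927586, 2.2765185 ])}
top {'vfov': 49.38999849142222, 'cx': 319.40038098968296, 'cy': 202.4911306199214, 'xyz': array([0.33423399, 0.01633112, 1.04528558]), 'orientation': array([ 0.17259785, -0.19009694, -1.69593929])}
[ 0.3104769   1.54858444 -0.31208717] 0.1 [0.21253647 0.50724831 0.40417271]
```

View pics/scene0.png

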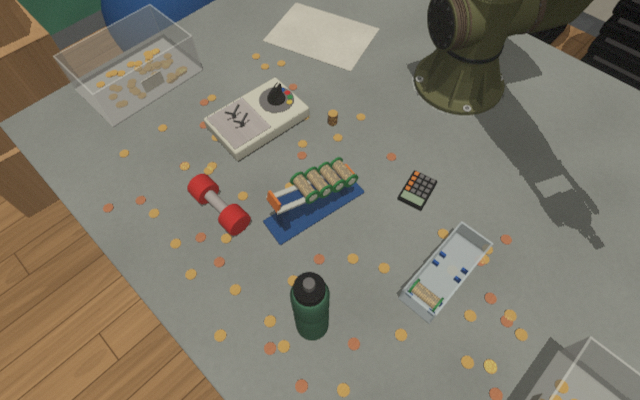

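View pics/top0.png

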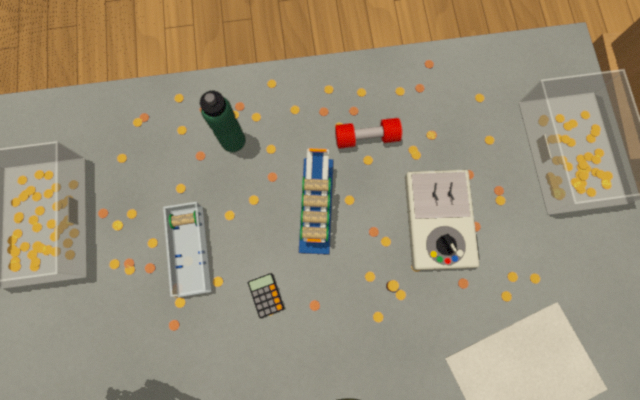

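Run:
```python
import cv2,numpy as np
a=cv2.imread("pics/top0.png");b=cv2.imread("pics/scene0.png")
def z(i,x,y,w,h,n,s): cv2.imwrite(f"pics/{n}.png",cv2.resize(i[y:y+h,x:x+w],None,fx=s,fy=s,interpolation=cv2.INTER_CUBIC))
z(a,150,140,190,165,"t1",4);z(a,400,160,90,120,"t2",5);z(b,200,70,170,175,"s1",4);z(b,390,210,110,115,"s2",5)
```

```text
(no output)
```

View pics/t1.png

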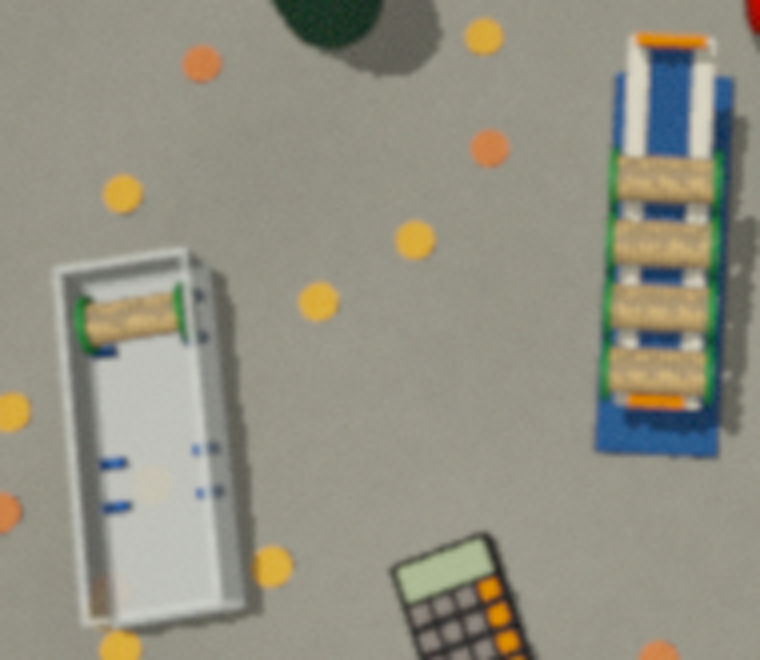

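View pics/t2.png

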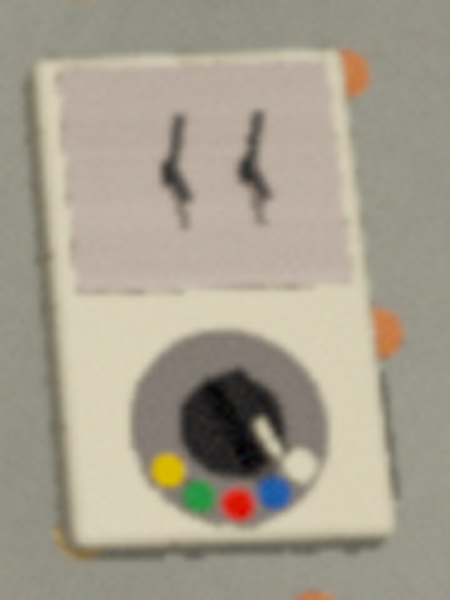

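View pics/s1.png

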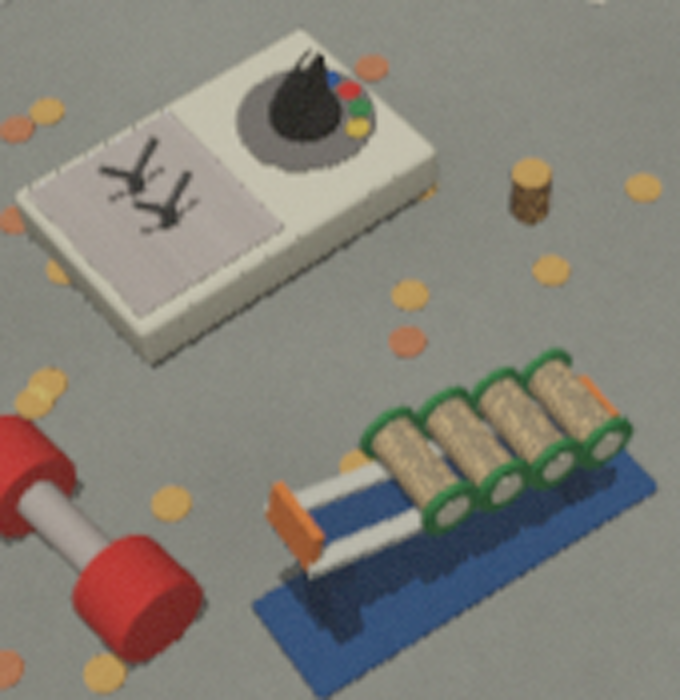

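View pics/s2.png

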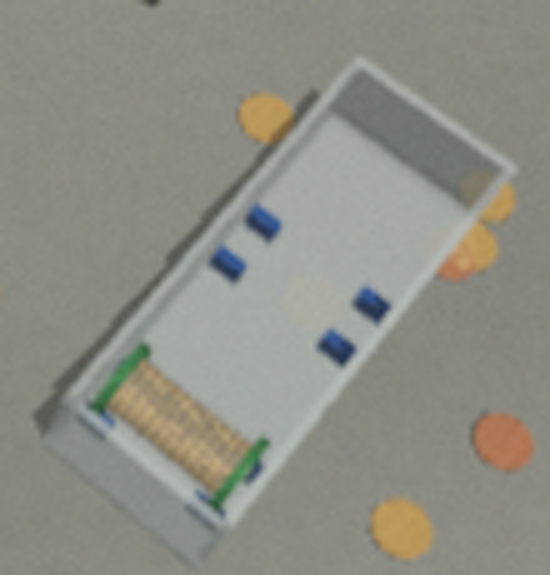

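```bash
cat > h.py <<'E'
import numpy as np,cv2
from scipy.spatial.transform import Rotation as R
from station import r
CI={n:r.camera_info(n) for n in("scene","top")}
def ray(n,uv):
    c=CI[n];f=200/np.tan(np.radians(c['vfov'])/2)
    d=R.from_rotvec(c['orientation']).apply([(uv[0]-c['cx'])/f,-(uv[1]-c['cy'])/f,-1.])
    return np.array(c['xyz']),d/np.linalg.norm(d)
def proj(n,p):
    c=CI[n];f=200/np.tan(np.radians(c['vfov'])/2)
    q=R.from_rotvec(c['orientation']).inv().apply(np.array(p)-c['xyz'])
    return np.array([c['cx']+f*q[0]/-q[2],c['cy']-f*q[1]/-q[2]])
def plane(n,uv,z):
    o,d=ray(n,uv);return o+d*(z-o[2])/d[2]
def tri(ut,us):
    A=np.zeros((3,3));b=np.zeros(3);L=[ray("top",ut),ray("scene",us)]
    for o,d in L:
        M=np.eye(3)-np.outer(d,d);A+=M;b+=M@o
    p=np.linalg.solve(A,b)
    return p,[np.linalg.norm((np.eye(3)-np.outer(d,d))@(p-o))*1e3 for o,d in L]
def grab(n,name=None):
    im=cv2.cvtColor(r.camera(n),cv2.COLOR_RGB2BGR)
    if name: cv2.imwrite(f"pics/{name}.png",im)
    return im
def down(phi):
    "tool x down, jaw axis (tool y) at world yaw phi"
    y=np.array([np.cos(phi),np.sin(phi),0]);x=np.array([0,0,-1.]);z=np.cross(x,y)
    return R.from_matrix(np.c_[x,y,z]).as_rotvec()
E
cat > m.py <<'E'
from h import *
ims={n:cv2.imread(f"pics/{n}0.png") for n in("top","scene")}
def blobs(n,lo,hi,box,mn):
    x,y,w,h=box;im=ims[n];hsv=cv2.cvtColor(im,cv2.COLOR_BGR2HSV)
    m=np.zeros(im.shape[:2],np.uint8);m[y:y+h,x:x+w]=cv2.inRange(hsv,lo,hi)[y:y+h,x:x+w]
    k,l,s,c=cv2.connectedComponentsWithStats(m)
    return [(c[i].round(2),s[i,4],s[i,:4]) for i in range(1,k) if s[i,4]>=mn],m
def quad(m):
    c=max(cv2.findContours(m,cv2.RETR_EXTERNAL,cv2.CHAIN_APPROX_NONE)[0],key=cv2.contourArea)
    hl=cv2.convexHull(c)
    for e in np.arange(2,30,.5):
        q=cv2.approxPolyDP(hl,e,True)
        if len(q)<=4:break
    q=q[:,0].astype(float);P=c[:,0].astype(float);L=[]
    for i in range(4):
        a,b=q[i],q[(i+1)%4];t=(b-a)/np.linalg.norm(b-a);nn=np.array([-t[1],t[0]])
        s=(P-a)@t/np.linalg.norm(b-a);d=abs((P-a)@nn)
        S=P[(s>.08)&(s<.92)&(d<2.5)]
        vx,vy,x0,y0=cv2.fitLine(S.astype(np.float32),cv2.DIST_HUBER,0,.01,.01).ravel()
        # half a pixel outwards (contour runs on pixel centres)
        nrm=np.array([-vy,vx]);
        if nrm@(np.array([x0,y0])-q.mean(0))<0:nrm=-nrm
        L.append((nrm,nrm@[x0,y0]+.5))
    out=[]
    for i in range(4):
        (n1,c1),(n2,c2)=L[i-1],L[i];out.append(np.linalg.solve([n1,n2],[c1,c2]))
    return np.array(out)
E
python3 - <<'E'
from m import *
np.set_printoptions(precision=4,suppress=True)
boxes={"top":dict(green=(155,140,190,140),blue=(160,230,50,45),dots=(420,240,50,30),base=(290,145,50,115),scale=(400,160,85,115)),
"scene":dict(green=(255,140,110,65),blue=(425,240,50,50),dots=(258,78,45,35),base=(255,170,115,80),scale=(195,70,125,95))}
for n in boxes:
    print(n)
    b=boxes[n]
    for x in blobs(n,(45,80,40),(80,255,255),b['green'],5)[0]:print(' green',x)
    for x in blobs(n,(105,120,40),(130,255,255),b['blue'],4)[0]:print(' blue',x)
    for x in blobs(n,(0,140,70),(179,255,255),b['dots'],4)[0]:print(' dots',x)
    m=blobs(n,(0,0,165),(40,60,255),b['scale'],50)[1];m=cv2.morphologyEx(m,cv2.MORPH_CLOSE,np.ones((9,9)))
    print(' scale',quad(m).tolist())
    m=blobs(n,(105,100,40),(125,255,255),b['base'],50)[1];m=cv2.morphologyEx(m,cv2.MORPH_CLOSE,np.ones((5,5)))
    print(' base',quad(m).tolist())
    im=ims[n].copy();cv2.imwrite(f"pics/mb_{n}.png",m)
E
```

```text
top
 green (array([232.07, 144.25]), np.int32(216), array([219, 140,  26,  12], dtype=int32))
 green (array([301.74, 208.78]), np.int32(107), array([300, 177,   5,  62], dtype=int32))
 green (array([327.92, 207.76]), np.int32(131), array([326, 178,   5,  63], dtype=int32))
 green (array([194.11, 216.61]), np.int32(18), array([193, 212,   3,  11], dtype=int32))
 green (array([170.  , 221.09]), np.int32(34), array([168, 214,   6,  15], dtype=int32))
 blue (array([177.78, 255.44]), np.int32(9), array([176, 255,   5,   2], dtype=int32))
 blue (array([178.5, 266.5]), np.int32(8), array([176, 266,   6,   2], dtype=int32))
 dots (array([433.26, 253.74]), np.int32(39), array([430, 251,   7,   7], dtype=int32))
 dots (array([439.16, 258.84]), np.int32(19), array([437, 257,   5,   5], dtype=int32))
 dots (array([454.4 , 258.04]), np.int32(25), array([452, 256,   6,   5], dtype=int32))
 dots (array([447.21, 260.55]), np.int32(33), array([444, 258,   7,   6], dtype=int32))
 scale [[468.1323547363281, 168.76226806640625], [478.8313293457031, 266.177978515625], [414.5057678222656, 268.934295654296
[... 649 characters left out ...]
], dtype=int32))
 blue (array([456.88, 278.44]), np.int32(16), array([455, 276,   5,   6], dtype=int32))
 dots (array([282.5,  89. ]), np.int32(6), array([282,  88,   2,   3], dtype=int32))
 dots (array([287.13,  92.2 ]), np.int32(15), array([285,  91,   5,   4], dtype=int32))
 dots (array([289. , 101.5]), np.int32(16), array([287, 100,   5,   4], dtype=int32))
 scale [[309.2142028808594, 107.1091079711914], [234.80294799804688, 153.8842315673828], [202.35716247558594, 118.47999572753906], [274.28387451171875, 76.71001434326172]]
 base [[363.9950866699219, 191.60800170898438], [279.899658203125, 244.53384399414062], [262.5893859863281, 220.80307006835938], [357.001953125, 183.7301788330078]]
```

```bash
python3 - <<'E'
from m import *
np.set_printoptions(precision=4,suppress=True)
T=[[414.5,268.9],[478.8,266.2],[468.1,168.8],[406.4,171.6]]
S=[[309.2,107.1],[274.3,76.7],[202.4,118.5],[234.8,153.9]]
P=[]
for a,b in zip(T,S):
    p,e=tri(a,b);P.append(p);print(p,np.round(e,1))
P=np.array(P);print('sides',[np.linalg.norm(P[i]-P[i-1]) for i in range(4)])
print('dots y,g,b,r...')
for a,b in [((433.26,253.74),(289,101.5)),((447.2,260.5),(287.1,92.2))]:print(tri(a,b))
# blocks scene at z .016
B=[plane("scene",u,.016) for u in [(442.37,253.89),(435.5,262),(464.07,270.07),(456.88,278.44)]];print(np.array(B),np.mean(B,0))
print(tri((177.78,255.44),(435.5,262)),tri((178.5,266.5),(442.37,253.89)))
for x in blobs("scene",(8,150,150),(18,255,255),(262,150,100,70),4)[0]:print(x)
for x in blobs("top",(5,150,150),(20,255,255),(300,145,35,105),4)[0]:print(x)
E
python3 - <<'E'
import cv2
a=cv2.imread("pics/top0.png");b=cv2.imread("pics/scene0.png")
def z(i,x,y,w,h,n,s): cv2.imwrite(f"pics/{n}.png",cv2.resize(i[y:y+h,x:x+w],None,fx=s,fy=s,interpolation=cv2.INTER_NEAREST))
z(a,296,170,40,80,"t3",10 if 0 else 7);z(b,264,150,105,75,"s3",7)
z(a,425,175,45,35,"t4",12);z(b,215,95,50,40,"s4",12)
E
```

```text
[ 0.3816 -0.2062  0.039 ] [0.7 0.7]
[ 0.3684 -0.3543  0.0378] [1.3 1.3]
[ 0.5997 -0.3769  0.0389] [0.3 0.3]
[ 0.6136 -0.2292  0.038 ] [0.7 0.7]
sides [np.float64(0.23315339584284647), np.float64(0.14869962122947306), np.float64(0.23239377789762206), np.float64(0.14832996430924913)]
dots y,g,b,r...
(array([ 0.4092, -0.2531,  0.0465]), [np.float64(0.3628956037253868), np.float64(0.36289560372528445)])
(array([ 0.3897, -0.2815,  0.0459]), [np.float64(0.03476928693783862), np.float64(0.034769286937790155)])
[[0.4663 0.2833 0.016 ]
 [0.4917 0.284  0.016 ]
 [0.4646 0.3377 0.016 ]
 [0.4904 0.3377 0.016 ]] [0.4782 0.3107 0.016 ]
(array([0.4941, 0.3064, 0.0503]), [np.float64(23.662433517161787), np.float64(23.662433517161862)]) (array([0.469 , 0.3059, 0.0499]), [np.float64(24.067798952122867), np.float64(24.06779895212292)])
(array([349.5, 169. ]), np.int32(12), array([346, 165,   8,   9], dtype=int32))
(array([272.93, 200.16]), np.int32(123), array([267, 191,  14,  20], dtype=int32))
(array([317.44, 149.83]), np.int32(48), array([309, 148,  17,   4], dtype=int32))
(array([313.43, 239.59]), np.int32(51), array([307, 238,  14,   4], dtype=int32))
```

View pics/t3.png

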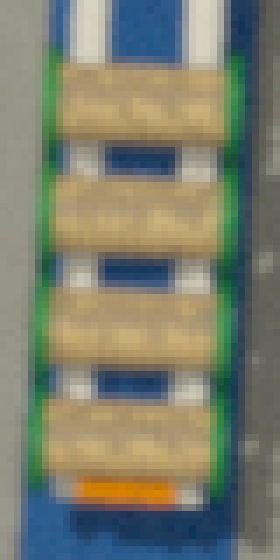

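View pics/s3.png

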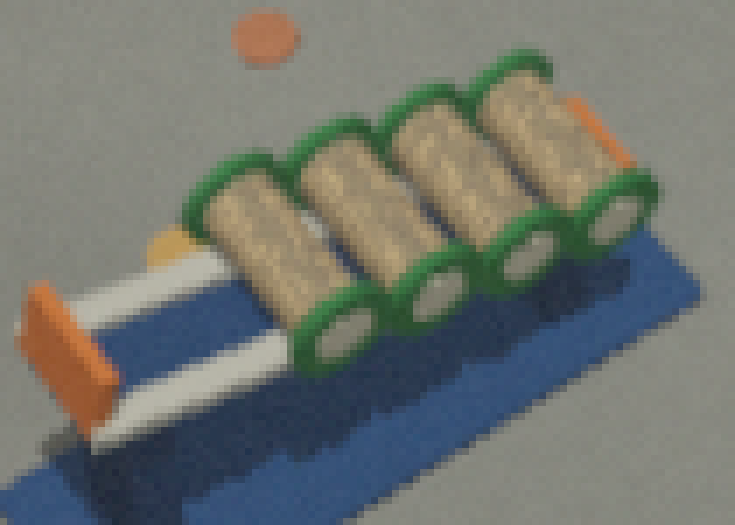

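View pics/t4.png

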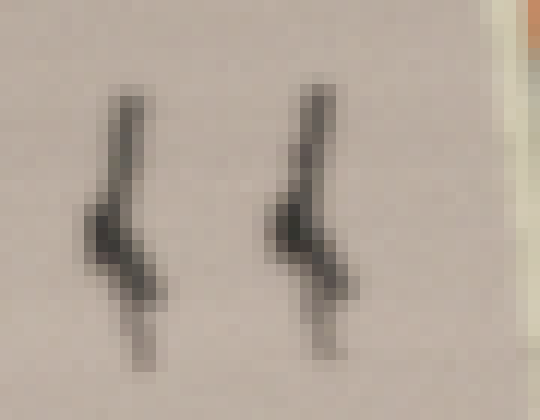

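View pics/s4.png

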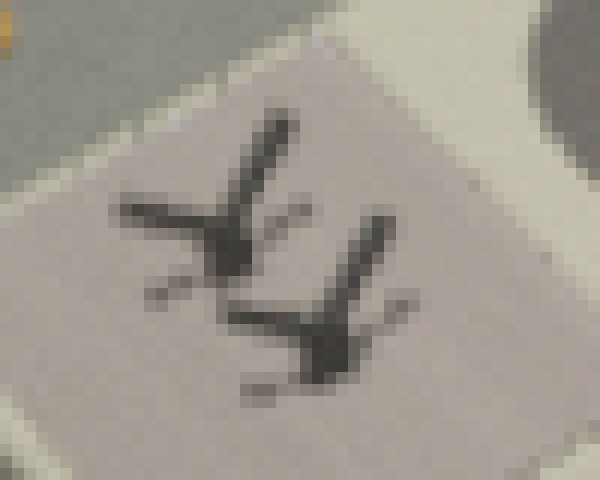

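Run:
```python
from m import *
np.set_printoptions(precision=4,suppress=True)
for a,b in [((435.3,182.8),(233,120.3)),((437,198.8),(246.8,112.8)),((451.2,182.2),(224.7,111.8)),((453.3,198.7),(238.5,104.3))]:
    p,e=tri(a,b);print('tip',p,np.round(e,1))
T=[[414.5,268.9],[478.8,266.2],[468.1,168.8],[406.4,171.6]]
S=[[309.2,107.1],[274.3,76.7],[202.4,118.5],[234.8,153.9]]
for n,Q in(("top",T),("scene",S)):
    P=np.array([plane(n,q,.045) for q in Q]);x=P[2]+P[3]-P[0]-P[1];c=P.mean(0)
    print(n,c,np.degrees(np.arctan2(x[1],x[0])),[np.linalg.norm(P[i]-P[i-1]).round(4) for i in range(4)])
# disc
for n,box in(("top",(418,222,56,50)),("scene",(250,75,50,45))):
    x,y,w,h=box;hsv=cv2.cvtColor(ims[n],cv2.COLOR_BGR2HSV);g=cv2.inRange(hsv,(0,0,0),(179,255,150))|cv2.inRange(hsv,(0,110,0),(179,255,255))
    m=np.zeros_like(g);m[y:y+h,x:x+w]=g[y:y+h,x:x+w]
    k,l,s,c=cv2.connectedComponentsWithStats(m);i=1+np.argmax(s[1:,4]);print(n,s[i],c[i])
    cc=max(cv2.findContours((l==i).astype(np.uint8),cv2.RETR_EXTERNAL,cv2.CHAIN_APPROX_NONE)[0],key=len)
    e=cv2.fitEllipse(cv2.convexHull(cc));print(e, plane(n,e[0],.045))
# tubes top: tan
_,m=blobs("top",(8,40,120),(28,160,255),(299,174,34,66),30)
for x in _:print('tan',x, plane("top",x[0],.077))
_,m=blobs("scene",(8,40,110),(28,170,255),(285,150,75,55),30)
for x in _:print('tanS',x)
_,m=blobs("scene",(8,40,110),(28,170,255),(405,275,50,40),20)
for x in _:print('filedS',x,plane("scene",x[0],.031))
_,m=blobs("top",(8,40,110),(28,160,255),(165,205,35,30),20)
for x in _:print('filedT',x,plane("top",x[0],.031))
```

```text
tip [ 0.5667 -0.2802  0.0807] [1. 1.]
tip [ 0.5282 -0.2756  0.0808] [0.2 0.2]
tip [ 0.5632 -0.3166  0.0802] [0.9 0.9]
tip [ 0.5237 -0.3128  0.0797] [0.2 0.2]
top [ 0.4895 -0.2891  0.045 ] -5.805219263508026 [np.float64(0.2314), np.float64(0.1469), np.float64(0.2321), np.float64(0.1484)]
scene [ 0.4944 -0.2871  0.045 ] -5.4445777846261505 [np.float64(0.2317), np.float64(0.1472), np.float64(0.2293), np.float64(0.1469)]
top [ 427  227   38   38 1072] [444.7453 244.6595]
((445.4311828613281, 245.1805419921875), (36.907325744628906, 39.34648513793945), 135.07989501953125) [ 0.4248 -0.2847  0.045 ]
scene [ 250   75   50   38 1261] [276.5892  91.5448]
((275.00018310546875, 83.94815063476562), (51.497100830078125, 56.400108337402344), 165.23382568359375) [ 0.3908 -0.3279  0.045 ]
tan (array([315.99, 184.46]), np.int32(254), array([305, 179,  23,  13], dtype=int32)) [ 0.5997 -0.0071  0.077 ]
tan (array([314.94, 200.51]), np.int32(256), array([304, 195,  23,  13], dtype=int32)) [0.5623 0.0002 0.077 ]
tan (array([314.27, 216.57]), np.int32(250), array([303, 211,  24,  13], dtype=int32)) [0.5254 0.0066 0.077 ]
tan (array([313.99, 232.49]), np.int32(265), array([303, 226,  23,  14], dtype=int32)) [0.4893 0.0119 0.077 ]
tanS (array([301.39, 154.82]), np.int32(74), array([297, 151,  10,   9], dtype=int32))
tanS (array([336.39, 171.65]), np.int32(461), array([320, 160,  35,  26], dtype=int32))
tanS (array([316.15, 179.36]), np.int32(225), array([307, 170,  20,  21], dtype=int32))
tanS (array([302.7 , 184.87]), np.int32(233), array([293, 175,  21,  22], dtype=int32))
tanS (array([288.05, 185.02]), np.int32(40), array([285, 182,   9,   7], dtype=int32))
filedS (array([425.29, 294.7 ]), np.int32(333), array([412, 282,  28,  26], dtype=int32)) [0.5704 0.3129 0.031 ]
filedT (array([182.37, 219.18]), np.int32(226), array([172, 213,  22,  13], dtype=int32)) [0.5699 0.3175 0.031 ]
```

Run:
```python
from m import *
from scipy.optimize import least_squares
np.set_printoptions(precision=4,suppress=True)
P=[]
for a,b in [((170.9,295.9),(492.6,243.2)),((210.9,291.4),(461.6,221.2)),((196.6,201.6),(403.6,290.6)),((163.4,206.6),(434.6,314.6))]:
    p,e=tri(a,b);P.append(p);print('rim',p,np.round(e,1))
P=np.array(P);x=P[2]+P[3]-P[0]-P[1];print('tray c',P.mean(0),np.degrees(np.arctan2(x[1],x[0])),[np.linalg.norm(P[i]-P[i-1]).round(4) for i in range(4)])
print('filed',tri((182.37,219.18),(425.29,294.7)))
print('blockT', [plane("top",u,.016) for u in((177.78,255.44),(178.5,266.5),(204,256.5),(204.5,266.5))])
tt=[(313.99,232.49),(314.27,216.57),(314.94,200.51),(315.99,184.46)]
ss=[(351.6,180.6),(338.9,185.9),(326.4,192.1),(313.1,197.4)]
# track model-free: centre C from top ray, face centre F = C+.031*y
yaw=-9.5
for it in range(5):
    C=[];
    yh=np.array([-np.sin(np.radians(yaw)),np.cos(np.radians(yaw)),0])
    for a,b in zip(tt,ss):
        L=[(ray("top",a)[0]+.031*yh,ray("top",a)[1]),ray("scene",b)]
        A=sum(np.eye(3)-np.outer(d,d) for o,d in L);q=sum((np.eye(3)-np.outer(d,d))@o for o,d in L)
        F=np.linalg.solve(A,q);C.append(F-.031*yh)
    C=np.array(C);e=np.polyfit(range(4),C,1)[0];yaw=np.degrees(np.arctan2(e[1],e[0]))
print(C,yaw,e,np.linalg.norm(e),np.degrees(np.arcsin(e[2]/np.linalg.norm(e))))
print('resid scene px',[proj("scene",c+.031*yh)-s for c,s in zip(C,ss)])
# stop & upper bar in both
for x in ((313.43,239.59),(317.44,149.83)):print(plane("top",x,.077),plane("top",x,.12))
# base plate corners top
```

```text
rim [0.3938 0.3468 0.054 ] [0.1 0.1]
rim [0.3903 0.2652 0.0414] [5. 5.]
rim [0.6023 0.2772 0.0505] [1.5 1.5]
rim [0.5998 0.3511 0.0574] [0.6 0.6]
tray c [0.4965 0.3101 0.0508] 2.2358024886080634 [np.float64(0.2061), np.float64(0.0826), np.float64(0.2126), np.float64(0.0743)]
filed (array([0.5703, 0.3149, 0.0335]), [np.float64(2.085252053324795), np.float64(2.085252053324863)])
blockT [array([0.4876, 0.3381, 0.016 ]), array([0.4613, 0.338 , 0.016 ]), array([0.4768, 0.2768, 0.016 ]), array([0.4532, 0.2773, 0.016 ])]
[[ 0.4895  0.0114  0.0779]
 [ 0.5239  0.0056  0.088 ]
 [ 0.5581  0.      0.0961]
 [ 0.5917 -0.0066  0.1067]] -9.951197052600024 [ 0.0341 -0.006   0.0094] 0.035877010138310766 15.24333471576052
resid scene px [array([0.253 , 0.0652]), array([0.5523, 0.1466]), array([0.2602, 0.0718]), array([0.111 , 0.0317])]
[0.4735 0.0153 0.077 ] [0.4674 0.0153 0.12  ]
[ 0.6829 -0.0215  0.077 ] [ 0.6674 -0.0199  0.12  ]
```

```bash
cat >> h.py <<'E'
YS=np.radians(-5.9);YT=np.radians(-10.0);YR=np.radians(1.9)
CR=np.array([.545,-.296,.0805]);SEL=CR+np.array([-.12*np.cos(YS),-.12*np.sin(YS),0]);SEL[2]=.075
FR=np.array([.4895,.0114,.0775]);SEAT=np.array([.4765,.3105,.031])
E
python3 - <<'E'
from h import *
np.set_printoptions(precision=3,suppress=True)
print(SEL)
for nm,p,z,yaw in [("sel0",SEL,.23,YS+1.0+np.pi/2),("sel1",SEL,.23,YS-.5+np.pi/2),("track",FR,.226,YT+np.pi/2),("crEnd",CR,.23,YS+np.pi/2),("crX",CR,.235,YS),("seat",SEAT,.186,YR)]:
    for f in(0,np.pi):
        for zz in (z,z+.15):print(nm,round(f),zz,r.inverse_kinematics([p[0],p[1],zz],down(yaw+f)))
print(proj("top",[.68,.2,0]),plane("top",(232,146),0.0),plane("scene",(312,330),0.))
E
```

```text
[ 0.426 -0.284  0.075]
sel0 0 0.23 None
sel0 0 0.38 None
sel0 3 0.23 [-0.659  0.437  1.786 -0.     0.918  0.014]
sel0 3 0.38 [-0.659  0.237  1.661  0.     1.244  0.014]
sel1 0 0.23 [-0.659  0.437  1.786  0.     0.918 -1.627]
sel1 0 0.38 [-0.659  0.237  1.661  0.     1.244 -1.627]
sel1 3 0.23 [-0.659  0.437  1.786 -0.     0.918  1.514]
sel1 3 0.38 [-0.659  0.237  1.661 -0.     1.244  1.514]
track 0 0.226 [-0.052  0.404  1.849 -0.     0.889 -1.448]
track 0 0.376 [-0.052  0.192  1.724 -0.     1.225 -1.448]
track 3 0.226 [-0.052  0.404  1.849 -0.     0.889  1.694]
track 3 0.376 [-0.052  0.192  1.724  0.     1.225  1.694]
crEnd 0 0.23 [-0.557  0.639  1.459  0.     1.044 -2.024]
crEnd 0 0.38 [-0.557  0.476  1.336  0.     1.329 -2.024]
crEnd 3 0.23 [-0.557  0.639  1.459  0.     1.044  1.117]
crEnd 3 0.38 [-0.557  0.476  1.336  0.     1.329  1.117]
crX 0 0.235 [-0.557  0.632  1.457  0.     1.053 -0.454]
crX 0 0.385 [-0.557  0.472  1.33   0.     1.339 -0.454]
crX 3 0.235 None
crX 3 0.385 None
seat 0 0.186 [0.513 0.611 1.634 0.    0.897 0.48 ]
seat 0 0.33599999999999997 [0.513 0.405 1.545 0.    1.191 0.48 ]
seat 3 0.186 None
seat 3 0.33599999999999997 None
[230.306 172.625] [0.75 0.19 0.  ] [0.774 0.194 0.   ]
```

Run:
```python
from h import *
np.set_printoptions(precision=3,suppress=True)
o=down(YS+1+3*np.pi/2)
r.move_pose([SEL[0],SEL[1],.33],o); r.gripper_to(.05,30)
print(r.get_t());grab("scene","a_scene")
print(r.move_linear([SEL[0],SEL[1],.231],vel=.12,contact_N=10),r.get_force(),r.get_ee_pos())
r.gripper_to(.0,30);print('w',r.get_width(),r.get_force(),r.get_torque(),r.get_t())
```

```text
3.4333
False [0.269 0.812 0.089] [ 0.426 -0.284  0.232]
w 0.013255734169572285 [ 7.24  -3.023  4.337] [-0.462 -1.131  0.039] 4.8667
```

Run:
```python
from h import *
np.set_printoptions(precision=3,suppress=True)
q=np.array(r.get_joint_pos())
for k in range(1,4):
    t=q.copy();t[5]+=.5*k;r.move_joints(t);print(r.get_force(),r.get_torque(),r.get_width(),r.get_t())
r.gripper_to(.05)
p=r.get_ee_pos();r.move_linear([p[0],p[1],.33],vel=.2)
r.move_pose([FR[0],FR[1],.36],down(YT+3*np.pi/2));r.gripper_to(.085)
for n in("top","scene"):
    im=grab(n,"b_"+n)
    x,y,w,h=(405,220,80,60) if n=="top" else (245,70,80,60)
    cv2.imwrite(f"pics/bz_{n}.png",cv2.resize(im[y:y+h,x:x+w],None,fx=7,fy=7))
print(r.get_t())
```

```text
[  8.139  -8.036 -12.116] [-1.312 -1.096 -0.019] 0.013251612640648308 5.4167
[  8.522 -16.499 -15.827] [-2.607 -1.198  0.025] 0.013296063540952379 5.9667
[  4.941 -23.619 -16.792] [-3.94  -0.709 -0.002] 0.013475941514880803 6.5167
9.3
```

View pics/bz_top.png

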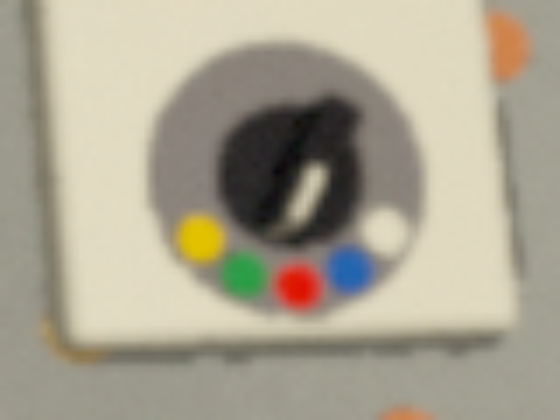

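View pics/b_scene.png

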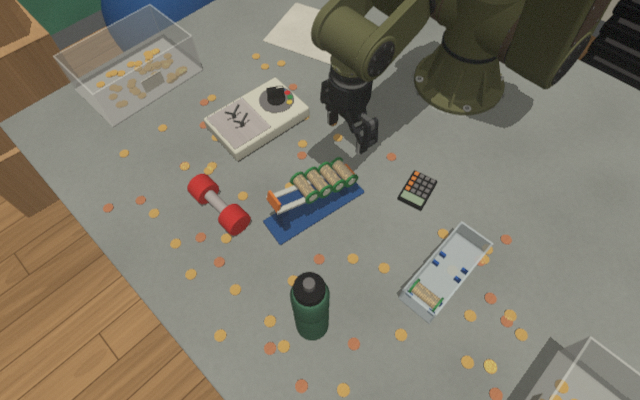

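Run:
```python
from h import *
np.set_printoptions(precision=3,suppress=True)
im=cv2.imread("pics/b_top.png");x,y,w,h=434,234,24,24
hs=cv2.cvtColor(im,cv2.COLOR_BGR2HSV)[y:y+h,x:x+w];m=cv2.inRange(hs,(0,0,120),(60,80,255))
k,l,s,c=cv2.connectedComponentsWithStats(m)
for i in range(1,k):
    print(s[i],c[i]+[x,y])
    if 8<s[i,4]<80:
        P=np.argwhere(l==i)[:,::-1]+[x,y];W=np.array([plane("top",q,.083)[:2] for q in P]);u,S,v=np.linalg.svd(W-W.mean(0));d=v[0]
        if d[0]>0:d=-d
        b=np.arctan2(-d[1],-d[0]);print('bar yaw',b,'joint',1-(b-YS),W.mean(0))
```

```text
[ 0  0 18 24 93] [438.473 245.183]
[20  0  4 22 34] [456.5 246. ]
bar yaw -0.24780155640182178 joint 1.1448271305341564 [ 0.416 -0.297]
[12  9  6  9 28] [448.393 247.286]
bar yaw -0.6655634593884705 joint 1.562589033520805 [ 0.416 -0.279]
```

Run:
```python
import cv2
im=cv2.imread("pics/b_top.png")
cv2.imwrite("pics/bz2.png",cv2.resize(im[232:266,430:464],None,fx=16,fy=16,interpolation=cv2.INTER_NEAREST))
im=cv2.imread("pics/b_scene.png")
cv2.imwrite("pics/bz3.png",cv2.resize(im[75:115,255:305],None,fx=12,fy=12,interpolation=cv2.INTER_NEAREST))
```

```text
(no output)
```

View pics/bz2.png

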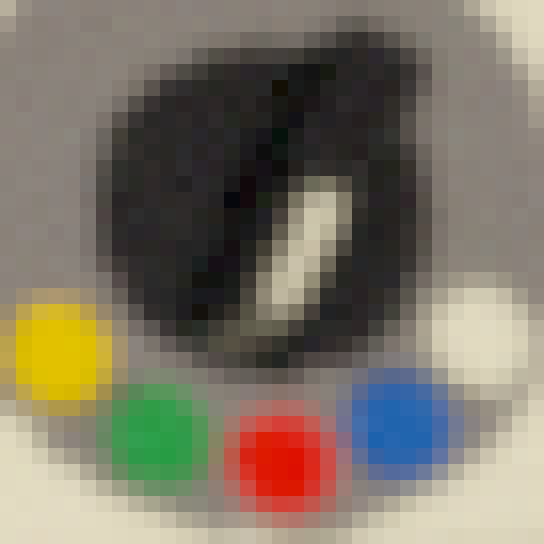

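View pics/bz3.png

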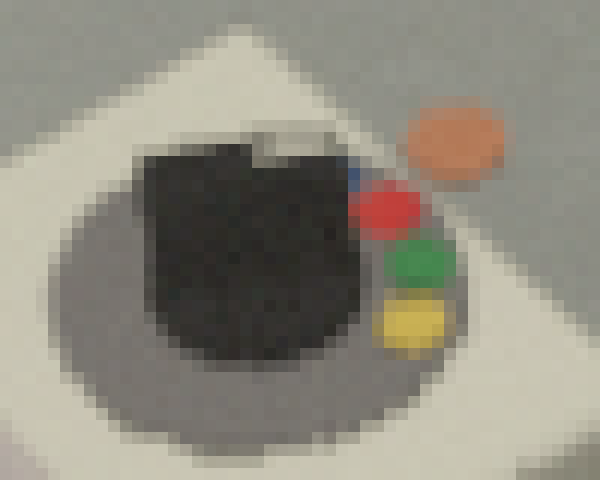

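Run:
```python
from h import *
np.set_printoptions(precision=3,suppress=True)
print(r.get_width(),r.get_ee_pos())
print(r.move_linear([FR[0],FR[1],.226],vel=.12,contact_N=8),r.get_force())
r.gripper_to(.055,35);print('w',r.get_width(),r.get_force(),r.get_t())
for n in("top","scene"):
    im=grab(n,"c_"+n)
    x,y,w,h=(280,140,80,115) if n=="top" else (255,110,125,130)
    cv2.imwrite(f"pics/cz_{n}.png",cv2.resize(im[y:y+h,x:x+w],None,fx=5,fy=5))
```

```text
0.08484170175149922 [0.49  0.011 0.36 ]
False [ 0.093 -0.135  0.078]
w 0.061825547298645485 [-2.572  0.751  6.441] 10.9
```

View pics/cz_scene.png

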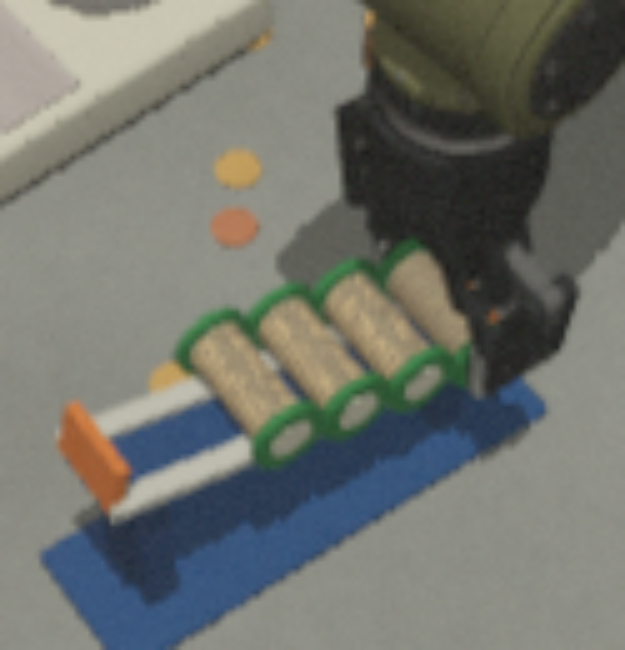

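View pics/cz_top.png

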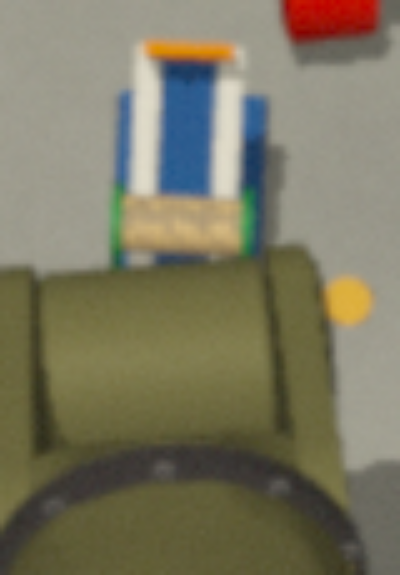

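Run:
```python
from h import *
np.set_printoptions(precision=3,suppress=True)
r.move_linear([FR[0],FR[1],.26],vel=.1)
r.move_linear([FR[0],FR[1],.36],vel=.2);r.pause(.2)
print('w',r.get_width(),r.get_force(),r.get_t())
r.move_pose([CR[0],CR[1],.36],down(YS+3*np.pi/2));r.pause(.2);print(r.get_force(),r.get_t(),r.get_ee_pos())
for n in("top","scene"):
    im=grab(n,"d_"+n)
    x,y,w,h=(280,140,80,115) if n=="top" else (175,30,200,180)
    cv2.imwrite(f"pics/dz_{n}.png",cv2.resize(im[y:y+h,x:x+w],None,fx=4,fy=4)[:600*9//9] if n=="top" else cv2.resize(im[y:y+h,x:x+w],None,fx=3.3,fy=3.3))
```

```text
w 0.06171182422979162 [-0.425  0.004 -1.461] 12.3417
[-0.005  0.607 -1.584] 13.7333 [ 0.545 -0.295  0.36 ]
```

View pics/dz_scene.png

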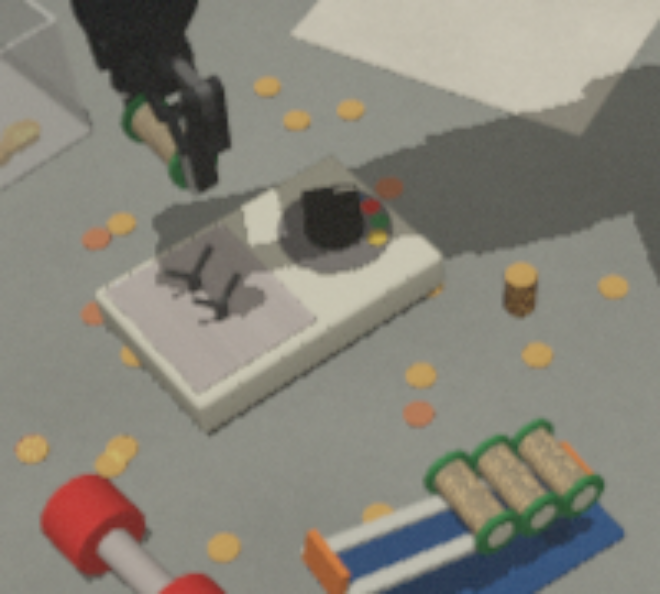

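View pics/dz_top.png

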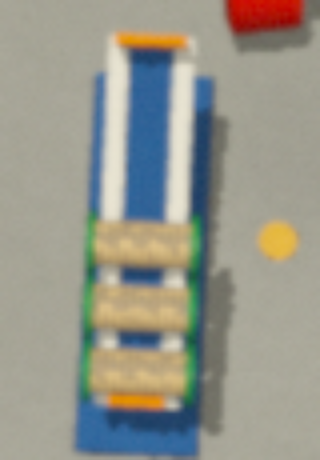

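Run:
```python
from h import *
np.set_printoptions(precision=4,suppress=True)
T=[CR[0],CR[1]-.0008]
r.move_linear(T+[.255],vel=.15);r.pause(.1);print(r.get_force())
print(r.move_linear(T+[.226],vel=.03,contact_N=3),r.get_force(),r.get_torque(),r.get_ee_pos(),r.get_t())
grab("scene","e_scene");im=cv2.imread("pics/e_scene.png")
cv2.imwrite("pics/ez.png",cv2.resize(im[70:170,180:300],None,fx=6,fy=6,interpolation=cv2.INTER_CUBIC))
```

```text
[-0.3711 -0.9917 -2.0087]
True [-0.7431 -0.6613  4.7852] [0.0697 0.0767 0.0912] [ 0.545  -0.2968  0.231 ] 15.5333
```

View pics/ez.png

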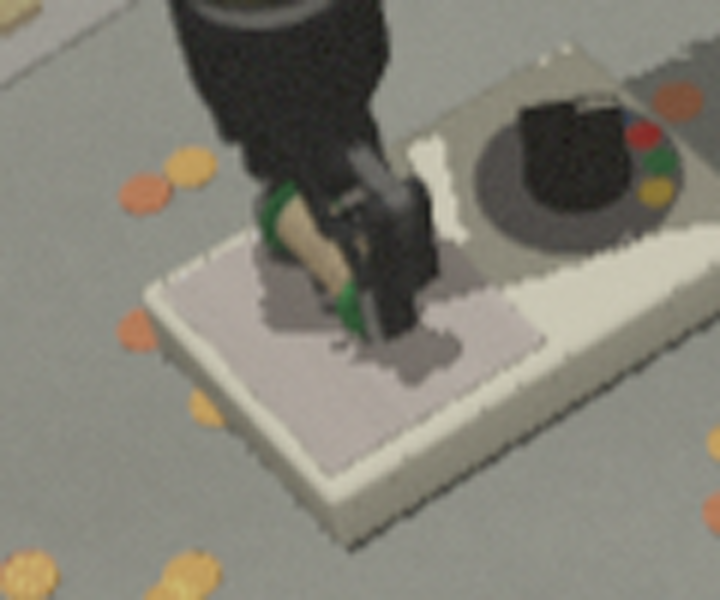

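Run:
```python
from h import *
np.set_printoptions(precision=4,suppress=True)
p=r.get_ee_pos()
print(r.move_linear([p[0],p[1],p[2]-.002],vel=.02,contact_N=5),r.get_force(),r.get_ee_pos())
r.gripper_to(.085);print(r.get_force(),r.get_t())
r.move_linear([p[0],p[1],.32],vel=.2)
r.move_pose([.44,-.12,.40],down(YS))
r.pause(.2)
for n in("top","scene"):
    im=grab(n,"f_"+n)
    x,y,w,h=(395,160,90,80) if n=="top" else (190,70,130,100)
    cv2.imwrite(f"pics/fz_{n}.png",cv2.resize(im[y:y+h,x:x+w],None,fx=6,fy=6,interpolation=cv2.INTER_CUBIC))
print(r.get_t())
```

```text
False [-8.9293  4.8718 18.7138] [ 0.5451 -0.2969  0.2308]
[-0.8358 -0.5007 -0.0988] 16.2
18.3417
```

View pics/fz_top.png

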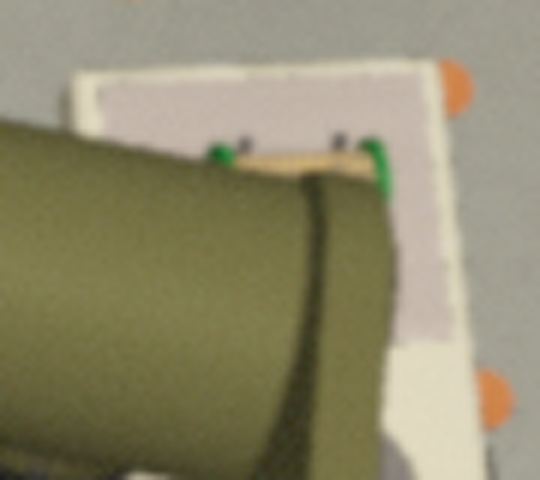

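View pics/fz_scene.png

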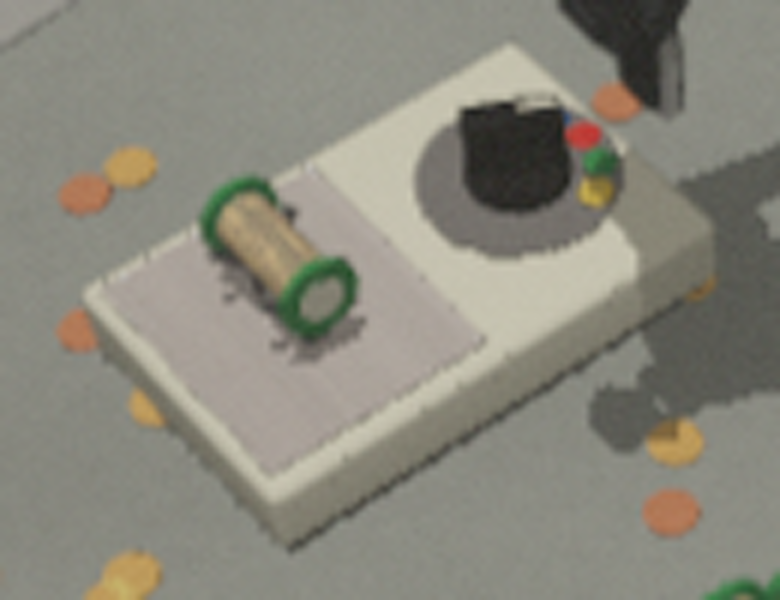

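Run:
```python
from h import *
np.set_printoptions(precision=4,suppress=True)
yh=np.array([-np.sin(YS),np.cos(YS),0])
F=plane("scene",(242.9,119.3),.081);print(F-.031*yh, proj("scene",CR+.031*yh))
C=CR.copy()
o=down(YS)
r.move_pose([C[0],C[1]-.0005,.34],o)
print(r.move_linear([C[0],C[1]-.0005,.236],vel=.12,contact_N=6),r.get_force(),r.get_t())
r.gripper_to(.02,25);print('w',r.get_width(),r.get_force(),r.get_torque(),r.get_ee_pos())
im=grab("scene");cv2.imwrite("pics/gz.png",cv2.resize(im[60:160,180:310],None,fx=6,fy=6,interpolation=cv2.INTER_CUBIC))
```

```text
[ 0.5453 -0.2969  0.081 ] [243.2585 119.5795]
False [-0.6049 -0.5465  0.8869] 20.225
w 0.02623336627179322 [ 4.1448 -0.9796  1.8664] [-0.1351 -0.6614 -0.0099] [ 0.5452 -0.2966  0.2363]
```

View pics/gz.png

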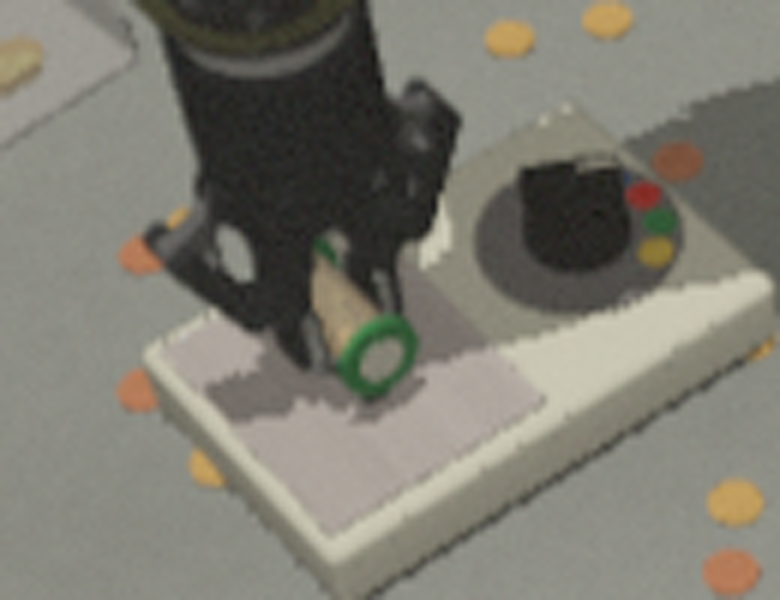

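Run:
```python
from h import *
np.set_printoptions(precision=4,suppress=True)
p=r.get_ee_pos()
r.move_linear([p[0],p[1],.28],vel=.08);r.move_linear([p[0],p[1],.38],vel=.2)
print(r.get_width(),r.get_force())
r.move_pose([.50,.0,.40],down(0))
r.move_pose([SEAT[0],SEAT[1],.32],down(YR))
r.move_linear([SEAT[0],SEAT[1],.25],vel=.15);r.pause(.2)
print(r.get_width(),r.get_force(),r.get_t(),r.get_ee_pos())
for n in("top","scene"):
    im=grab(n,"h_"+n)
    x,y,w,h=(140,190,110,120) if n=="top" else (385,190,125,130)
    cv2.imwrite(f"pics/hz_{n}.png",cv2.resize(im[y:y+h,x:x+w],None,fx=4.6,fy=4.6,interpolation=cv2.INTER_CUBIC))
```

```text
0.02637195240045827 [ 0.2624 -1.1522 -1.8529]
0.02558121917273452 [ 0.1411 -0.5816 -1.1304] 25.3833 [0.4767 0.3105 0.2511]
```

View pics/hz_top.png

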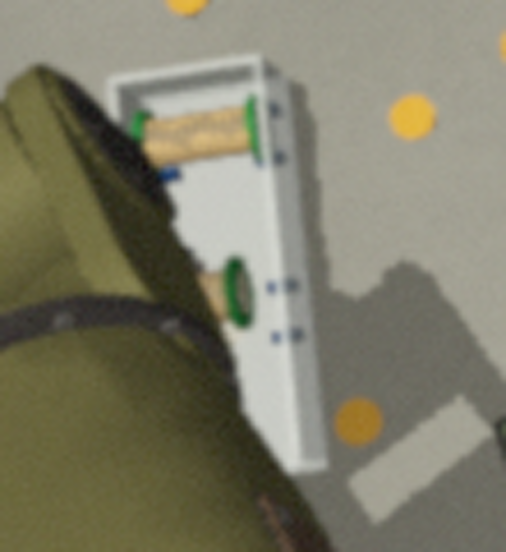

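View pics/hz_scene.png

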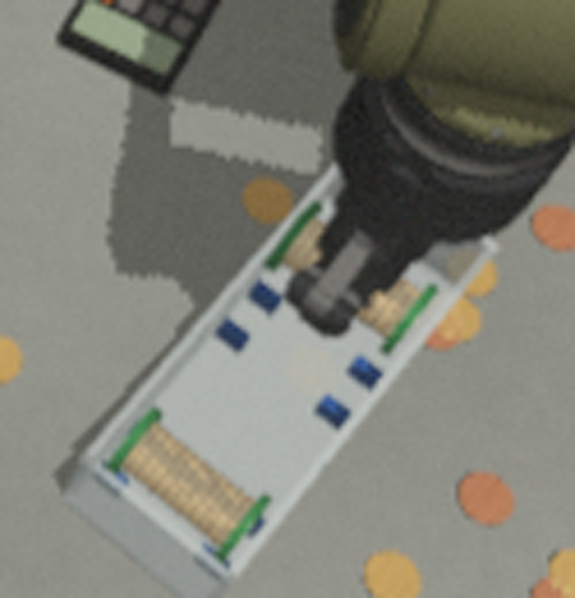

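Run:
```python
from m import *
np.set_printoptions(precision=4,suppress=True)
ims["scene"]=cv2.imread("pics/h_scene.png")
g,_=blobs("scene",(45,80,30),(80,255,255),(440,225,45,45),4)
for x in g:print(x,plane("scene",x[0],.096))
b,_=blobs("scene",(105,110,30),(130,255,255),(425,240,50,50),4)
for x in b:print('b',x,plane("scene",x[0],.015))
g,_=blobs("scene",(45,80,30),(80,255,255),(405,275,50,40),4)
for x in g:print('filed',x,plane("scene",x[0],.031))
# inner floor/wall edges: rim corners in scene at .055
for u in [(385+490/4.6,190+243/4.6),(385+235/4.6,190+577/4.6),(385+80/4.6,190+463/4.6)]:print('rim',plane("scene",u,.055))
```

```text
(array([447.69, 241.27]), np.int32(26), array([443, 235,  11,  13], dtype=int32)) [0.4787 0.2819 0.096 ]
(array([473.7, 258.5]), np.int32(30), array([469, 252,  11,  14], dtype=int32)) [0.4738 0.3394 0.096 ]
b (array([442.42, 254.05]), np.int32(19), array([440, 252,   6,   5], dtype=int32)) [0.466  0.2835 0.015 ]
b (array([435.26, 262.16]), np.int32(19), array([433, 260,   6,   5], dtype=int32)) [0.4919 0.2837 0.015 ]
b (array([464.2, 270.3]), np.int32(20), array([462, 268,   6,   6], dtype=int32)) [0.4643 0.3382 0.015 ]
b (array([457.  , 278.63]), np.int32(19), array([455, 276,   6,   6], dtype=int32)) [0.4901 0.3381 0.015 ]
filed (array([413.71, 284.81]), np.int32(31), array([409, 279,  11,  13], dtype=int32)) [0.5702 0.2836 0.031 ]
filed (array([437.26, 304.39]), np.int32(31), array([432, 298,  11,  14], dtype=int32)) [0.5697 0.3419 0.031 ]
rim [0.3952 0.3447 0.055 ]
rim [0.5984 0.3536 0.055 ]
rim [0.605  0.2774 0.055 ]
```

Run:
```python
from h import *
np.set_printoptions(precision=4,suppress=True)
T=[.4770,.3105]
r.move_linear(T+[.205],vel=.1);r.pause(.1);print(r.get_force())
print(r.move_linear(T+[.184],vel=.02,contact_N=2.5),r.get_force(),r.get_torque(),r.get_ee_pos(),r.get_t())
im=grab("scene","i_scene");cv2.imwrite("pics/iz.png",cv2.resize(im[190:320,385:510],None,fx=4.6,fy=4.6,interpolation=cv2.INTER_CUBIC))
```

```text
[-0.1954 -0.179  -0.9722]
True [0.2443 0.0243 4.3474] [ 0.0038 -0.0093  0.0133] [0.477  0.3105 0.1859] 27.05
```

View pics/iz.png

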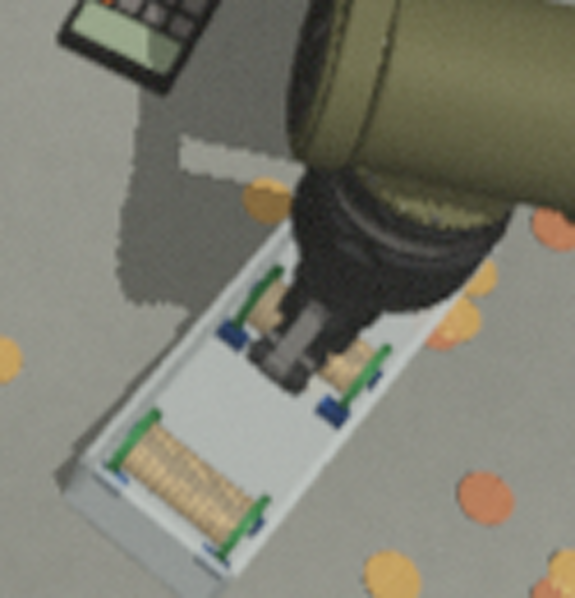

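Run:
```python
from h import *
np.set_printoptions(precision=4,suppress=True)
r.gripper_to(.05);print(r.get_force());p=r.get_ee_pos()
r.move_linear([p[0],p[1],.27],vel=.1);r.move_linear([p[0],p[1],.36],vel=.2)
r.move_pose([.33,.15,.42],down(.4));r.pause(.3)
for n in("top","scene"):
    im=grab(n,"j_"+n)
x,y,w,h=385,190,125,130
cv2.imwrite("pics/jz.png",cv2.resize(im[y:y+h,x:x+w],None,fx=4.6,fy=4.6,interpolation=cv2.INTER_CUBIC));print(r.get_t())
```

```text
[-0.3423 -0.1594 -0.019 ]
30.35
```

View pics/jz.png

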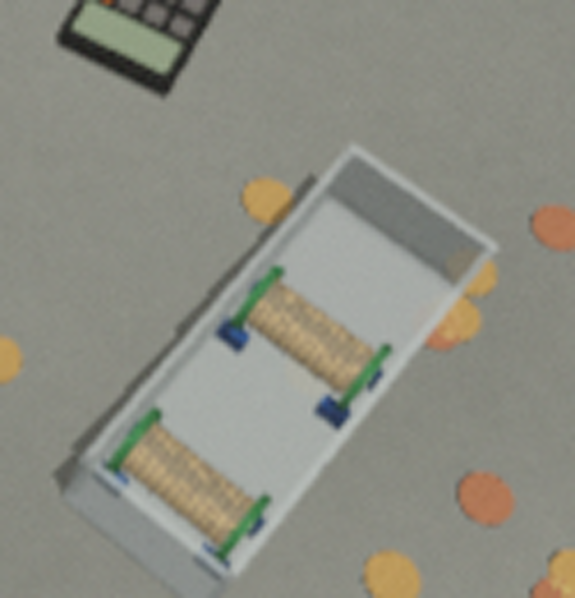

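View pics/j_scene.png

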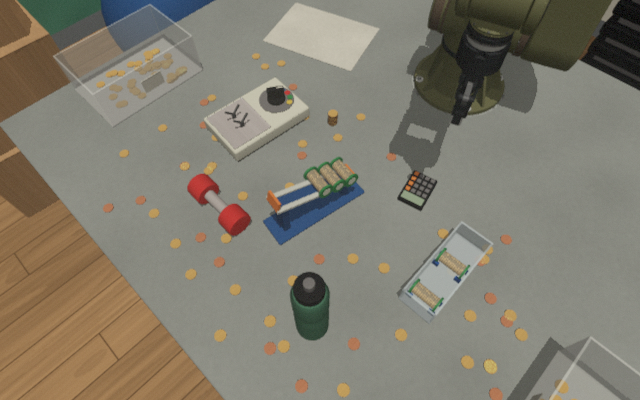

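View pics/j_top.png

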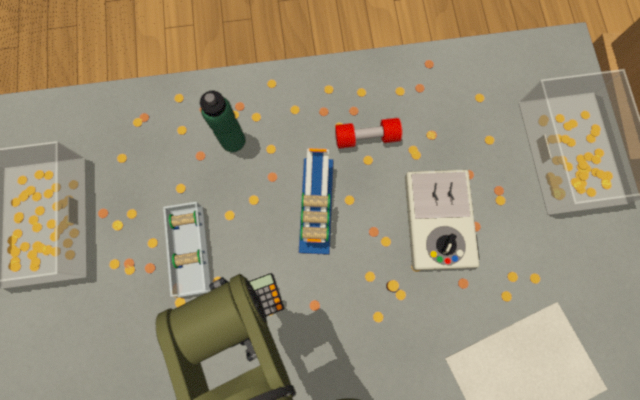

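Run:
```python
from m import *
np.set_printoptions(precision=4,suppress=True)
for n in ims: ims[n]=cv2.imread(f"pics/j_{n}.png")
t,_=blobs("top",(8,40,110),(28,160,255),(168,205,32,70),40)
s,_=blobs("scene",(8,40,110),(28,170,255),(405,240,65,75),60)
for x in t+s:print(x)
t=sorted([x for x in t],key=lambda x:x[0][1]);s=sorted(s,key=lambda x:-x[0][1])
for a,b in zip(t,s):print(tri(a[0],b[0]),plane("scene",b[0],.031))
g,_=blobs("scene",(45,80,30),(80,255,255),(405,240,65,75),10)
for x in g:print('cap',x[0],x[1],plane("scene",x[0],.031))
t,_=blobs("top",(8,40,120),(28,160,255),(299,174,34,66),30)
for x in t:print('track',x[0],plane("top",x[0],.077))
```

```text
(array([182.37, 219.18]), np.int32(226), array([172, 213,  22,  13], dtype=int32))
(array([185.66, 258.56]), np.int32(235), array([175, 252,  23,  14], dtype=int32))
(array([452.04, 262.78]), np.int32(308), array([439, 251,  27,  24], dtype=int32))
(array([425.27, 294.66]), np.int32(332), array([412, 282,  28,  26], dtype=int32))
(array([0.5703, 0.3148, 0.0336]), [np.float64(2.1102456319919645), np.float64(2.1102456319921603)]) [0.5704 0.3129 0.031 ]
(array([0.4763, 0.313 , 0.0332]), [np.float64(2.2487798388346327), np.float64(2.248779838834646)]) [0.4765 0.3109 0.031 ]
cap [440.03 254.13] 31 [0.478  0.2814 0.031 ]
cap [463.82 271.36] 28 [0.4752 0.3394 0.031 ]
cap [413.64 284.88] 33 [0.5705 0.2836 0.031 ]
cap [437.21 304.3 ] 33 [0.5696 0.3417 0.031 ]
track [315.07 200.58] [ 0.5621 -0.0001  0.077 ]
track [314.54 216.65] [0.5251 0.006  0.077 ]
track [313.99 232.65] [0.4889 0.012  0.077 ]
```

Run:
```python
from station import r
r.sign_off();print(r.get_t())
```

```text
the job is handed in; nothing more can be done
the job is handed in; nothing more can be done
```

The job is done and handed in at about 30 s on the robot's clock, well inside the 72 s limit.

1. **Selector:** I gripped the knob, turned it 1.5 rad clockwise to the green dot and let go. After release the pointer read about 1.56 rad in the top picture, where green is 1.5 and the nearest other detent is 2.0. The pointer still looks like it's on green in the last picture.
2. **Front tube:** I took it end to end over its caps. The other three rolled down, and the new front tube measured within 0.5 mm of where the old one lay.
3. **Weighing:** The tube seated in the scale's cradle and lay free for several seconds before I gripped it again.
4. **Tray:** I gripped it across the body and lowered it into the empty seat until first contact, then released it. It came to rest 94 mm from the filed tube. Its measured height was 33.2 mm against 33.6 mm for the filed one.

The filed tube did not move measurably. By eye, the bottle, dumbbell, coin stack and calculator look unmoved in the final pictures.

**Checks that disagreed:**
- **Camera agreement:** In the tray the two cameras differed by about 4 mm along y, so both tubes triangulated 2 to 3 mm above the stated 31 mm. Because the placed and filed tubes agreed with each other, I took this as calibration error.
- **Scale height:** The scale's top corners triangulated at about 38 mm instead of 45 mm, so I located the cradle from its arm tips, at about 80 mm.
- **Wrist force:** It rose to roughly 29 N while turning the knob and about 21 N while pressing into the cradle, both well under 120 N. My grip was probably slightly off the knob's axis.

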